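Snap the circuit board onto its four standoffs

ROBOT

A 6-joint arm with a two-finger parallel gripper is mounted at the origin on a cart in front of the work surface, level with it; the furniture and walls round the work are solid. World frame = base frame: x ahead of the robot, y to its left, z up, the work surface at z = 0. Lengths are in m, angles in rad, forces in N, time in s.
With the tool pointing down it reaches from about 0.25 to 0.725 m from the base axis. Payload 4 kg.
Tool frame: the origin (TCP) lies midway between the tips of the shut fingers; the grasp point (between the pads) lies 19 mm behind it (robot.grip_point_offset is the distance from the TCP to the grasp point, in m); z points along the fingers, y is the line along which they close (so a half turn about z gives the same grasp; the last joint's range is limited). The gripper opens to 85 mm and grips with 20 to 120 N. Pads are 22 mm wide; open, the fingers measure 114 mm over their backs; the gripper's body (76 mm by 85 mm) begins 54 mm behind the grasp point. The pads swing forward as they close: fully open they stand 13 mm farther back than shut.
Start: joints at [1.303, 0.241, 0.005, 1.335, 0, 1.571], TCP at [0.132, 0.482, 0.231] pointing down, gripper open.
Joint ranges: [-2.72, 2.72], [-1.05, 1.87], [-1.09, 1.28], [-1.99, 2.15], [-1.42, 1.44], [-3.14, 3.14]. Speed limits (rad/s): [2.79, 2.79, 3.14, 3.14, 3.14, 3.14].

INTERFACE

Orientations are given as a unit quaternion [x, y, z, w].
In Python, from rig import robot gives the robot as it stands.
- The arm moves only by the tool move_arm, never from a script. Its argument "series" is a list of rows, each a list of 4 numbers: the shift along the tool's x, y, z in units of 60 mm (1.0 is 60 mm), then the turn about the tool's z in units of 5 degrees (1.0 is 5 degrees). A call has 1 to 12 rows; each row is the pose to reach, as a shift and turn from the pose commanded when the call began, along the tool's axes at that moment; what a row does not reach only later rows make up. A row lasts 1/8 s, in which the tool goes at most 62.5 mm and 10.7 degrees, less where a joint would pass 70% of its speed; a pose out of reach is approached as far as the arm can. A call with a gripper value outside its range is refused whole. "claw" is the finger opening in mm, from 0 to 85.4, set as the call begins (left out, the last holds). The fingers move at their own pace and stop on an object; "grip_force" is the grip in N (left out, the last holds). Time passes only in rows, so rows that repeat a pose let the fingers close. It gives the time, the measured TCP pose, the force, the opening and the grip force at its end, in the units of the state.
- robot.observe(): the state, without advancing time (a new reading comes with each control period).
- robot.get_image(name): name is "scene" or "top" or "wrist"; returns a dict with "frame" (480x640x3 uint8, red, green, blue), "fx", "fy", "cx", "cy" (pixels), "xyz" and "orientation" of the camera in the world; the wrist camera has in their place "tool_from_camera" (4x4, takes a point from camera to tool coordinates, whose origin is the TCP and whose axes are the flange's). Camera axes: x right, y up, looking along -z (the intrinsics and any distortion apply to the point x, -y, -z); pixel columns grow to the right and rows downward; lengths in m; the calibration is good to about 2 mm. A picture is of the moment at which its call begins: read the wrist's pose just before it. There is no depth.
- robot.close_job(): hands the job in; it is judged then, once.
The state is a dict: "time_s": time; "joint_pos": joint angles; "dq": joint speeds; "joint_torque": joint torques, N m; "ee_pos": TCP position; "ee_rot": TCP orientation; "ft_force": force on the tool from outside, world axes, zero at the start; "moment": the same for the moment, N m; "width": finger opening in m; "finger_force": force on a finger pad.
Only numpy, scipy, OpenCV 4.12 (cv2) and the standard library are available. Lean on these libraries where they do the work, as an engineer would, in place of code of your own. Each camera call takes 0.05 s, during which the arm holds its last target. There are 200 camera calls.

TASK

Fit the green circuit board into the open control box: lay it component side up over the four snap standoffs, the corner with the red terminal block on the red standoff, and press it down by its terminal blocks, corner by corner, until all four standoffs have clicked through and it stays down when let go. Be gentle: never push on a block with more than 25 N, never press the board down by the relay in its middle, do not tip the board by more than about 15 degrees; the other things on the worktop stay where they are.

Things in the scene. Friction and masses are not known exactly. Their poses are not given: they have to be found in the camera images.
- case: Open grey control box of a bench handpiece motor, 150x116 mm, walls 26 mm high, fixed to the worktop; knob and lamps on its -x wall. Origin: centre of its underside, z up. A chassis inside carries four snap standoffs (posts) at x +-44, y +-29 mm: a (red) +x+y; b +x-y, c -x+y, d -x-y white. Post tips are the highest points. The chassis height varies, see post_a.
- board: Green circuit board 110x80x3 mm, about 0.12 kg, lying component side up. Origin: centre of its underside, x along the 110 mm, z up. Middle: black relay 24 (x) x 34 (y) mm, top 25 mm above the underside, to grasp across its 34 mm. Four through holes 10 (x) x 9 (y) mm at x +-44, y +-29 mm, lettered as the posts (hole a is at the red block, +x+y).
- post_a (a point): Axis of the red post a, 34 mm above the case's underside. The true shoulder, on which the board seats, is 0 to 16 mm higher, the same and level for all four posts; this is not measured and must be felt. Shoulder 17 mm across; tip 14 mm above it, 4 mm wide, widening downward to two spring barbs 13.6 mm apart over all (along x, 5 mm thick in y), undersides 4.2 mm above the shoulder.
- hole_a (a point): Centre of hole a (red, +x+y) at the board's underside. Laid on the posts the board rests on the heads' ramps well above the shoulders; corners click at roughly 5 to 15 N on the block (friction varies), the force falls, then climbs hard at the shoulder. The board is stiff: a neighbour may click along, or the oppopoint corner lift, so check all four.
- block_a: Red terminal block, fixed on the board; origin: centre of its top, 15 (x) x 16 (y) mm, 20 mm above the board's underside at board x +28.5, y +29 mm: press here for corner a. The top clears the seated post's tip by 6 mm.
- post_b (a point): Axis of white post b (+x-y) 34 mm above the case's underside; shaped as post a.
- hole_b (a point): Centre of hole b (+x-y) at the board's underside.
- block_b: White terminal block, fixed on the board; origin: centre of its top, at board x +28.5, y -29 mm, 20 mm above the underside: press here for corner b.
- post_c (a point): Axis of white post c (-x+y) 34 mm above the case's underside; shaped as post a.
- hole_c (a point): Centre of hole c (-x+y) at the board's underside.
- block_c: White terminal block, fixed on the board; origin: centre of its top, at board x -28.5, y +29 mm, 20 mm above the underside: press here for corner c.
- post_d (a point): Axis of white post d (-x-y) 34 mm above the case's underside; shaped as post a.
- hole_d (a point): Centre of hole d (-x-y) at the board's underside.
- block_d: White terminal block, fixed on the board; origin: centre of its top, at board x -28.5, y -29 mm, 20 mm above the underside: press here for corner d.
- plunger_a (a joint): Brass spring plunger 18 mm from post a towards the middle (in x), standing 4 mm above the shoulder, pushed down by the board. Metres: 0 free, about 0.0027 when that corner has clicked and is let go, 0.004 when the board is hard on the shoulder; 0.35 N per mm.
- plunger_b (a joint): Brass spring plunger 18 mm from post b towards the middle (in x), standing 4 mm above the shoulder, pushed down by the board. Metres: 0 free, about 0.0027 when that corner has clicked and is let go, 0.004 when the board is hard on the shoulder; 0.35 N per mm.
- plunger_c (a joint): Brass spring plunger 18 mm from post c towards the middle (in x), standing 4 mm above the shoulder, pushed down by the board. Metres: 0 free, about 0.0027 when that corner has clicked and is let go, 0.004 when the board is hard on the shoulder; 0.35 N per mm.
- plunger_d (a joint): Brass spring plunger 18 mm from post d towards the middle (in x), standing 4 mm above the shoulder, pushed down by the board. Metres: 0 free, about 0.0027 when that corner has clicked and is let go, 0.004 when the board is hard on the shoulder; 0.35 N per mm.
- articulator: Small yellow and blue dental articulator, 78x66x80 mm; a bystander, origin under its centre.
- polish_bar: Polishing bar, half tan and half red, 37x92x30 mm; a bystander, origin under its centre.
- screwdriver: Red-handled screwdriver, 157 mm; a bystander, origin under its centre.
- bur_tin: Green closed bur tin, 77x108x30 mm; a bystander, origin under its centre.

How it is judged:
At the end, for the whole second after the job is handed in: Hands off and at rest: all four plungers are held down by more than 2 mm (every corner is under its barbs), each hole within 5 mm of its own post (red to red) seen from above, the board level within 0.04 rad, component side up (value of joint each of plunger_a, plunger_b, plunger_c, plunger_d above 0.002 m and horizontal distance between hole_a and post_a below 0.005 m and horizontal distance between hole_b and post_b below 0.005 m and horizontal distance between hole_c and post_c below 0.005 m and horizontal distance between hole_d and post_d below 0.005 m and angle between board's own z axis and vertical below 0.04 rad and linear speed of board below 0.01 m/s and contact force between the fingers and board below 0.1 N); the robot touches nothing.
It fails at once if a terminal block is pushed with more than 25 N (contact force between the fingers and block_a above 25 N or contact force between the fingers and block_b above 25 N or contact force between the fingers and block_c above 25 N or contact force between the fingers and block_d above 25 N).
It fails at once if the board is pressed down by its middle (the relay) instead of by its terminal blocks (contact force between the fingers and board above 1 N and horizontal distance between the grasp point and board below 0.015 m and value of joint any of plunger_a, plunger_b, plunger_c, plunger_d above 0.0015 m).
It fails at once if the board is tipped by more than 0.28 rad (angle between board's own z axis and vertical above 0.28 rad).
It fails at once if a bystander is moved by more than 20 mm (distance of any of articulator, polish_bar, screwdriver, bur_tin from where it was at the start of the episode above 0.02 m).
It also fails if it takes over 72 s, if anything falls off the work surface, if the arm or the gripper's body presses on something with over 40 N, if the wrist force passes 120 N, or if a joint passes its speed limit or range.

## Working session

There is one attempt and no reset: what is moved stays moved. The work goes in short steps, Python scripts to look and compute and a tool call to move; the robot and the scene stay as the last step left them, time stands still between calls to the robot, and variables do not carry over. Pictures are saved under pics/ and viewed, at most 10 in all, crops included, and the job is handed in when it is done.

Besides the shell and the picture viewer there is one more tool, called after "Request:" by a JSON object that holds its "op" and its "data". move_arm: Moves the arm, as the interface text tells. Its arguments: {"type":"object","properties":{"series":{"type":"array","items":{"type":"array","items":{"type":"number"}}},"claw":{"type":"number"},"grip_force":{"type":"number"}},"required":["series"]}

```bash
ls; mkdir -p pics; python3 - <<'E'
from rig import robot
import cv2
s=robot.observe();print({k:s[k] for k in('time_s','ee_pos','ee_rot','ft_force','width')})
for n in('top','scene'):
    d=robot.get_image(n);cv2.imwrite(f'pics/{n}0.png',d['frame'][:,:,::-1])
    print({k:v for k,v in d.items() if k!='frame'})
E
```

```text
pics
{'time_s': 0.0, 'ee_pos': array([0.13215271, 0.48157355, 0.23041297]), 'ee_rot': array([ 1.33524154e-01,  9.91045015e-01, -1.02858134e-03, -1.43636244e-04]), 'ft_force': array([-0.27880296,  0.57169774, -0.48783572]), 'width': 0.08523726618560352}
{'fx': 459.87923767826584, 'fy': 459.87923767826584, 'cx': 322.63763855084596, 'cy': 242.46477512102663, 'xyz': array([0.37109267, 0.08610766, 1.20991728]), 'orientation': array([ 0.0478834 , -0.06485199, -0.69850087,  0.7110541 ])}
{'fx': 585.1763453667035, 'fy': 585.1763453667035, 'cx': 322.3228069147614, 'cy': 239.40282067269857, 'xyz': array([-0.29694908,  1.19548108,  1.32497339]), 'orientation': array([-0.13290069,  0.38783512,  0.86572989, -0.28711161])}
```

View pics/top0.png

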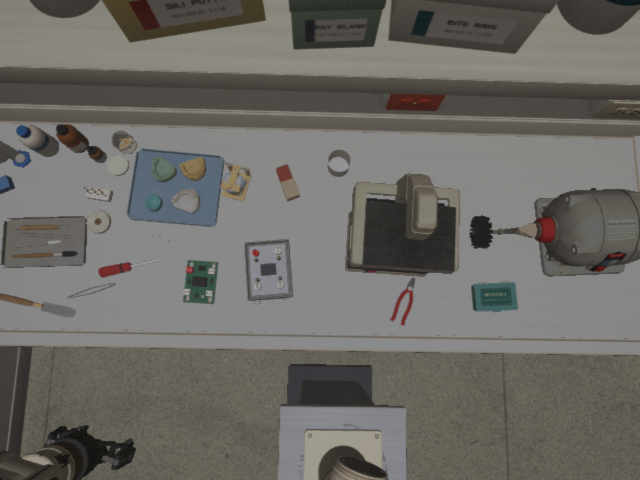

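View pics/scene0.png

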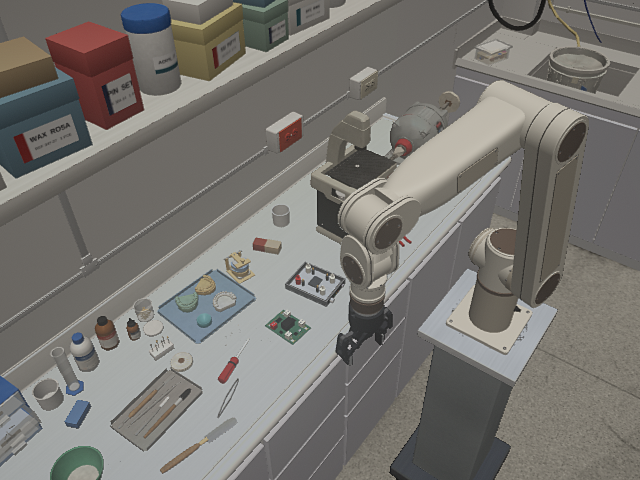

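```bash
cat > h.py <<'E'
import numpy as np, cv2
from scipy.spatial.transform import Rotation as R
def cam(d,s=None):
    if 'tool_from_camera' in d:
        T=np.eye(4);T[:3,:3]=R.from_quat(s['ee_rot']).as_matrix();T[:3,3]=s['ee_pos'];return T@d['tool_from_camera']
    T=np.eye(4);T[:3,:3]=R.from_quat(d['orientation']).as_matrix();T[:3,3]=d['xyz'];return T
def pix2w(d,uv,z,s=None):
    T=cam(d,s);u,v=uv
    r=T[:3,:3]@np.array([(u-d['cx'])/d['fx'],-(v-d['cy'])/d['fy'],-1])
    return T[:3,3]+r*(z-T[2,3])/r[2]
def w2pix(d,P,s=None):
    P=np.atleast_2d(P);T=cam(d,s);c=(P-T[:3,3])@T[:3,:3]
    return np.c_[d['cx']+d['fx']*c[:,0]/-c[:,2], d['cy']-d['fy']*c[:,1]/-c[:,2]]
E
python3 - <<'E'
from rig import robot
from h import *
d=robot.get_image('top')
c=d['frame'][225:315,175:305,::-1]
cv2.imwrite('pics/top1.png',cv2.resize(c,None,fx=6,fy=6,interpolation=cv2.INTER_CUBIC))
w=robot.get_image('wrist');print({k:v for k,v in w.items() if k!='frame'})
for p in((200,282),(268,270)):print(pix2w(d,p,.02))
E
```

```text
{'fx': 422.68676805000314, 'fy': 422.68676805000314, 'cx': 320.7466682130289, 'cy': 245.3693683617446, 'tool_from_camera': array([[ 1.25560440e-03,  9.65577681e-01,  2.60111832e-01,
         6.48126570e-02],
       [ 9.99999210e-01, -1.19509895e-03, -3.90764740e-04,
        -8.83463643e-04],
       [-6.64543348e-05,  2.60112117e-01, -9.65578419e-01,
        -1.42787373e-01],
       [ 0.00000000e+00,  0.00000000e+00,  0.00000000e+00,
         1.00000000e+00]])}
[0.45383242 0.37238455 0.02      ]
[0.48792821 0.1992985  0.02      ]
```

View pics/top1.png

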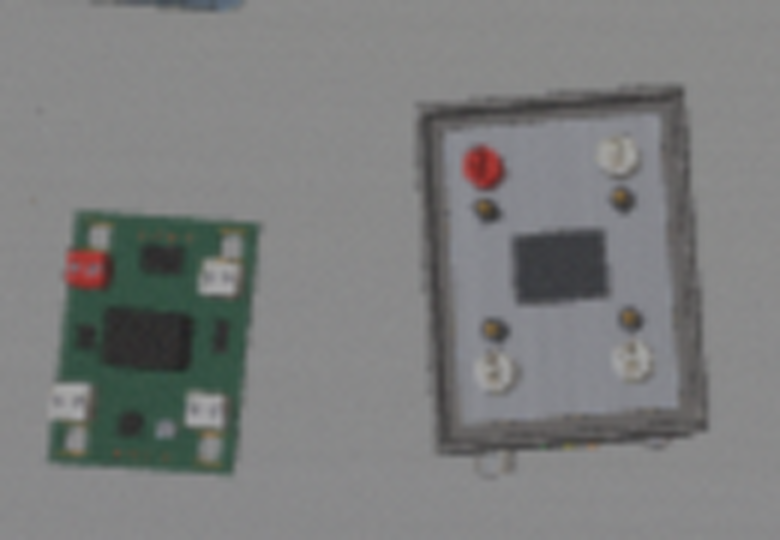

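Request:
{"op": "move_arm", "data": {"series": [[-1,-0.3,0,-0.5],[-2,-0.6,0,-1],[-3,-0.9,0,-1.5],[-4,-1.2,0,-2],[-5,-1.5,0,-2],[-5.95,-1.65,0,-2],[-5.95,-1.65,0,-2],[-5.95,-1.65,0,-2]]}}

```text
time_s: 1.2
ee_pos: [0.4499, 0.292, 0.2308]
ee_rot: [0.047, 0.999, -0.0, -0.001]
ft_force: [-0.2, 0.0, 0.7]
width: 0.0853
finger_force: 0.0
```

```bash
python3 - <<'E'
from rig import robot
from h import *
s=robot.observe();w=robot.get_image('wrist');print(s['time_s'],s['ee_pos'],s['ee_rot'],s['ft_force'])
import pickle;pickle.dump((s,w),open('w1.pkl','wb'))
cv2.imwrite('pics/w1.png',w['frame'][:,:,::-1])
E
```

```text
1.2 [0.44991419 0.29198631 0.23079654] [ 4.69674321e-02  9.98896099e-01 -2.52428237e-04 -7.62081210e-04] [-0.21386478  0.03626538  0.70613614]
```

View pics/w1.png

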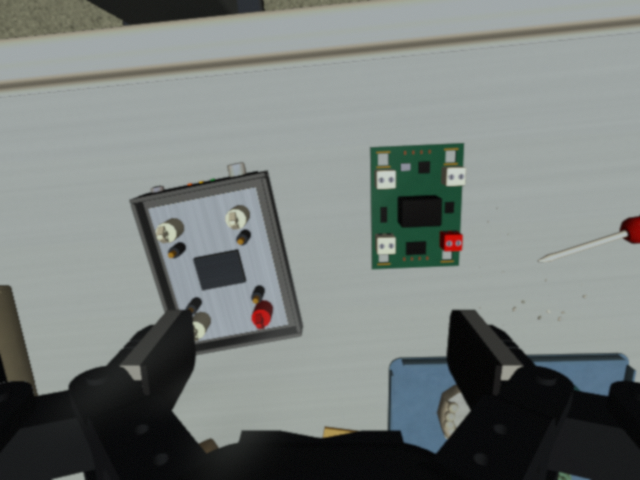

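```bash
cat >> h.py <<'E'
from scipy.optimize import least_squares
def fit(d,s,loc,uv,p0,hfree=False):
    loc=np.array(loc,float);uv=np.array(uv,float)
    def W(p):
        c,q=np.cos(p[2]),np.sin(p[2]);z=loc[:,2]+(p[3] if hfree else 0)
        return np.c_[p[0]+c*loc[:,0]-q*loc[:,1],p[1]+q*loc[:,0]+c*loc[:,1],z]
    r=least_squares(lambda p:(w2pix(d,W(p),s)-uv).ravel(),p0)
    return r.x,r.fun.reshape(-1,2).round(1)
E
python3 - <<'E'
from h import *;import pickle
s,w=pickle.load(open('w1.pkl','rb'));f=w['frame'].astype(int)
g=(f[...,1]>f[...,0]+25)&(f[...,1]>f[...,2]+10);g[:,:350]=0;g[280:]=0;g[:,480:]=0
m=cv2.morphologyEx(g.astype(np.uint8),cv2.MORPH_CLOSE,np.ones((15,15)))
n,l,st,c=cv2.connectedComponentsWithStats(m);k=1+st[1:,4].argmax()
hull=cv2.convexHull(np.argwhere(l==k)[:,::-1].astype(np.int32))
q=cv2.approxPolyN(hull,4)[0] if hasattr(cv2,'approxPolyN') else cv2.boxPoints(cv2.minAreaRect(hull));print(q)
img=[pix2w(w,p,.003,s).round(4) for p in q];print(img)
x=.055;y=.04
C=[(371,147),(464,143),(459,265),(373,269)]
L=[(-x,-y,.003),(-x,y,.003),(x,y,.003),(x,-y,.003)]
B=[(386,179),(456,176),(452,241),(386,244)]
LB=[(-.0285,-.029,.02),(-.0285,.029,.02),(.0285,.029,.02),(.0285,-.029,.02)]
print(fit(w,s,L+LB,C+B,[.45,.37,0]))
P=[(262,316),(237,217),(167,231)];LP=[(.044,.029,0),(-.044,.029,0),(-.044,-.029,0)]
LC=[(-.075,-.058,.026),(-.075,.058,.026),(.075,.058,.026)]
print(fit(w,s,LC,[(130,199),(267,172),(301,333)],[.45,.2,0]))
print(fit(w,s,LP,P,[.45,.2,0,.055],True))
cv2.imwrite('pics/w1c.png',cv2.resize(w['frame'][140:360,120:480,::-1],None,fx=2.2,fy=2.2,interpolation=cv2.INTER_CUBIC))
E
```

```text
[[458 265]
 [372 268]
 [370 147]
 [464 143]]
[array([0.5145, 0.4117, 0.003 ]), array([0.51  , 0.3328, 0.003 ]), array([0.4014, 0.3378, 0.003 ]), array([0.4055, 0.4178, 0.003 ])]
(array([ 0.45766107,  0.37518151, -0.04912323]), array([[-0.8, -0.8],
       [ 0.1, -1. ],
       [-0.2,  0. ],
       [-1.2, -0.4],
       [ 0.1, -0. ],
       [ 0.1, -0.1],
       [ 1.5,  1.3],
       [ 0.4,  1.1]]))
(array([0.49182215, 0.19943858, 0.09653562]), array([[-0.8, -1.3],
       [-0.9, -1. ],
       [ 1.8,  2.9]]))
(array([0.49139846, 0.19947062, 0.10505464, 0.03996529]), array([[ 0.1,  0.2],
       [-0.3,  0. ],
       [ 0.2, -0.2]]))
```

View pics/w1c.png

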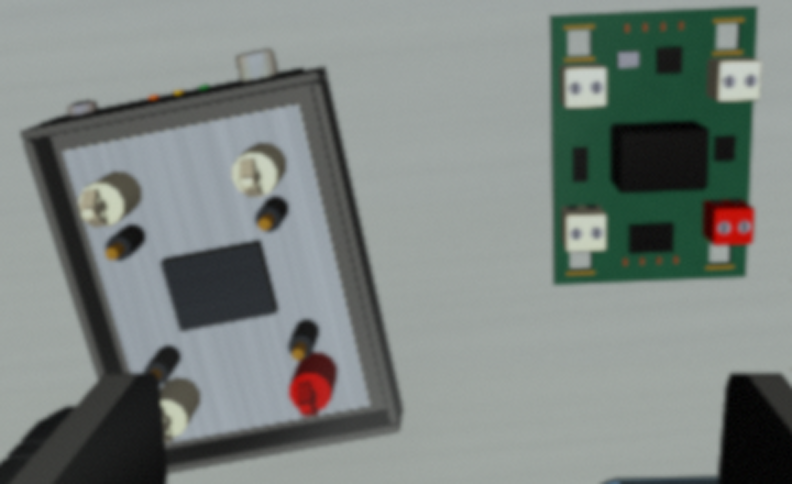

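Request:
{"op": "move_arm", "data": {"series": [[-0.7,-0.7,0.3,-1.1],[-1.47,-1.4,0.5,-2.2],[-1.47,-1.4,0.5,-2.2],[-1.47,-1.4,0.5,-2.2]]}}

```text
time_s: 1.75
ee_pos: [0.5294, 0.2014, 0.2014]
ee_rot: [-0.05, 0.999, 0.0, -0.0]
ft_force: [0.3, 0.1, -0.0]
width: 0.0854
finger_force: 0.0
```

```bash
python3 - <<'E'
from rig import robot
from h import *
s=robot.observe();w=robot.get_image('wrist');print(s['time_s'],s['ee_pos'],s['ee_rot'],s['ft_force'])
import pickle;pickle.dump((s,w),open('w2.pkl','wb'))
p=w2pix(w,[[.4915,.1995,.04]],s)[0];print(p)
u,v=(p-[125,140]).astype(int);u=max(u,0);v=max(v,0);print(u,v)
cv2.imwrite('pics/w2.png',cv2.resize(w['frame'][v:v+220,u:u+250,::-1],None,fx=2.7,fy=2.7,interpolation=cv2.INTER_CUBIC))
E
```

```text
1.75 [0.5293548  0.20136273 0.20141158] [-4.97759651e-02  9.98760323e-01  2.01363305e-04 -3.59598698e-04] [ 0.28009542  0.14350966 -0.00533056]
[324.81882636 171.42594754]
199 31
```

View pics/w2.png

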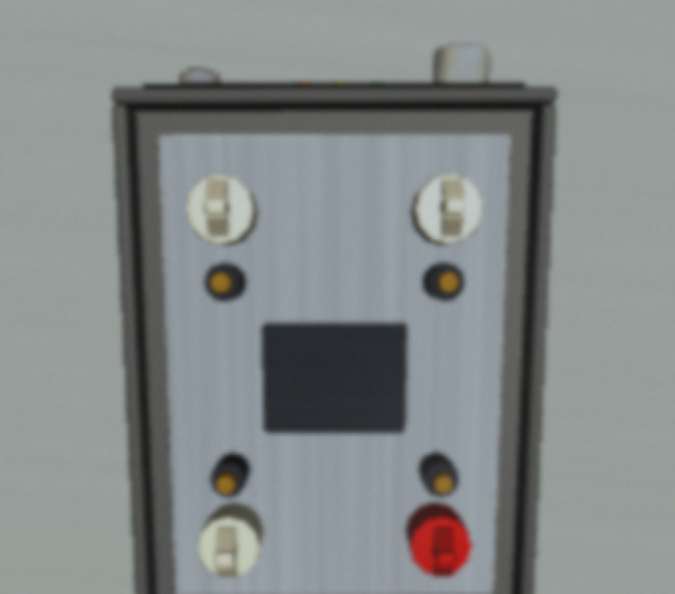

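```bash
python3 - <<'E'
from h import *;import pickle
s,w=pickle.load(open('w2.pkl','rb'))
q=lambda L:np.array(L)/2.7+[198.7,30.7]
LP=[(.044,.029,0),(.044,-.029,0),(-.044,.029,0),(-.044,-.029,0)]
for P in([(442,561),(226,560),(453,207),(215,208)],[(440,545),(229,546),(449,209),(221,209)]):
    print(fit(w,s,LP,q(P),[.49,.2,.1,.05],True))
LC=[(-.075,-.058,.026),(-.075,.058,.026)]
print(fit(w,s,LC,q([(113,92),(556,92)]),[.49,.2,.1]))
PL=[(.026,.029,0),(.026,-.029,0),(-.026,.029,0),(-.026,-.029,0)]
print(fit(w,s,PL,q([(444,485),(226,485),(449,283),(220,283)]),[.49,.2,.1,.05],True))
E
```

```text
(array([0.49324549, 0.19788648, 0.10161669, 0.05302236]), array([[ 0.8, -0.5],
       [-0.9, -0.1],
       [ 0.1,  0.4],
       [-0.1,  0.1]]))
(array([0.49267711, 0.19809867, 0.10123937, 0.03917412]), array([[ 0.1,  0.2],
       [ 0. , -0.2],
       [-0.1, -0. ],
       [-0. ,  0. ]]))
(array([0.49416392, 0.19819437, 0.10101086]), array([[-0.9,  0. ],
       [ 0.9,  0. ]]))
(array([0.49284353, 0.19808163, 0.10240231, 0.04486109]), array([[-0. , -0. ],
       [-0.1,  0.1],
       [-0. , -0.1],
       [ 0.2,  0. ]]))
```

Request:
{"op": "move_arm", "data": {"series": [[0.3,1,0.3,0.6],[0.6,2,0.6,1.2],[0.9,3.0,1.2,1.7],[0.9,3.0,1.35,1.7],[0.9,3.0,1.35,1.7],[0.9,3.0,1.35,1.7]]}}

```text
time_s: 2.55
ee_pos: [0.4594, 0.3739, 0.1214]
ee_rot: [0.025, 1.0, 0.0, 0.001]
ft_force: [-0.4, -0.1, 0.5]
width: 0.0854
finger_force: 0.0
```

```bash
python3 - <<'E'
from rig import robot
from h import *
s=robot.observe();w=robot.get_image('wrist');print(s['time_s'],s['ee_pos'],s['ee_rot'],s['ft_force'])
import pickle;pickle.dump((s,w),open('w3.pkl','wb'))
cv2.imwrite('pics/w3.png',w['frame'][:,:,::-1])
E
```

```text
2.55 [0.45939985 0.3739481  0.12144612] [2.49195137e-02 9.99689199e-01 2.64174323e-04 6.72798918e-04] [-0.37897457 -0.0592238   0.4539062 ]
```

View pics/w3.png

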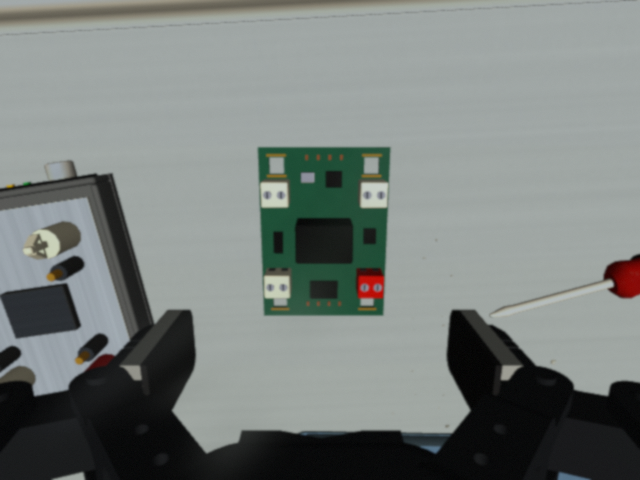

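```bash
python3 - <<'E'
from h import *;import pickle
s,w=pickle.load(open('w3.pkl','rb'));x=.055;y=.04
L=[(-x,-y,.003),(-x,y,.003),(x,y,.003),(x,-y,.003)]
LB=[(-.0285,-.029,.02),(-.0285,.029,.02),(.0285,.029,.02),(.0285,-.029,.02)]
C=[(258,148),(391,148),(383,316),(264,316)];B=[(275,195),(374,195),(370,287),(278,288)]
for a in((L,C),(LB,B),(L+LB,C+B)):print(fit(w,s,*a,[.45,.37,0]))
E
```

```text
(array([ 0.45912637,  0.37514405, -0.05116689]), array([[ 0. , -0.3],
       [-0.2,  0.1],
       [ 0.3,  0.2],
       [-0. ,  0. ]]))
(array([ 0.45867125,  0.37517473, -0.04783024]), array([[-0.7,  0.1],
       [ 0.3,  0.1],
       [ 1.3,  0.4],
       [-1. , -0.5]]))
(array([ 0.45888782,  0.37516112, -0.05021914]), array([[-0.1, -0.6],
       [-0.3, -0.4],
       [ 0.4, -0.1],
       [ 0. , -0.3],
       [-0.6,  0.4],
       [ 0.4,  0.5],
       [ 1.2,  0.8],
       [-1.1, -0.3]]))
```

Request:
{"op": "move_arm", "data": {"series": [[0,0.02,0.8,0],[0,0.02,1.6,0],[0,0.02,1.91,0],[0,0.02,1.91,0]]}}

```text
time_s: 3.1
ee_pos: [0.4591, 0.3735, 0.005]
ee_rot: [0.026, 1.0, -0.001, -0.001]
ft_force: [-0.6, -0.8, 0.0]
width: 0.0853
finger_force: 0.0
```

Request:
{"op": "move_arm", "data": {"series": [[0,0,0,0],[0,0,0,0],[0,0,0,0],[0,0,0,0],[0,0,0,0],[0,0,0,0],[0,0,0,0],[0,0,0,0]], "claw": 28, "grip_force": 30}}

```text
time_s: 4.1
ee_pos: [0.4598, 0.3759, 0.0072]
ee_rot: [0.025, 1.0, 0.001, 0.001]
ft_force: [0.5, -1.0, 5.5]
width: 0.0329
finger_force: 32.3
```

Request:
{"op": "move_arm", "data": {"series": [[0,0,-0.3,0],[0,0,-0.8,0],[0,0,-1.3,0],[-0.1,-0.5,-1.7,-0.4],[-0.3,-1.2,-1.9,-0.9],[-0.5,-1.9,-1.9,-1.4],[-0.7,-2.6,-1.9,-1.74],[-0.7,-2.92,-1.9,-1.74],[-0.7,-2.92,-1.9,-1.74],[-0.7,-2.92,-1.9,-1.74],[-0.7,-2.92,-1.9,-1.74]]}}

```text
time_s: 5.48
ee_pos: [0.4921, 0.1996, 0.1197]
ee_rot: [-0.052, 0.999, 0.0, 0.0]
ft_force: [0.0, 1.0, -1.2]
width: 0.0331
finger_force: 31.4
```

```bash
python3 - <<'E'
from rig import robot
from h import *
s=robot.observe();w=robot.get_image('wrist');print(s['time_s'],s['ee_pos'],s['ee_rot'],s['ft_force'],s['width'])
import pickle;pickle.dump((s,w),open('w4.pkl','wb'))
cv2.imwrite('pics/w4.png',w['frame'][:,:,::-1])
E
```

```text
5.475 [0.49207095 0.19956759 0.11965492] [-5.19595981e-02  9.98649168e-01  1.94079568e-04  3.50795359e-05] [ 0.03284085  0.95909042 -1.20679014] 0.033122957540395806
```

View pics/w4.png

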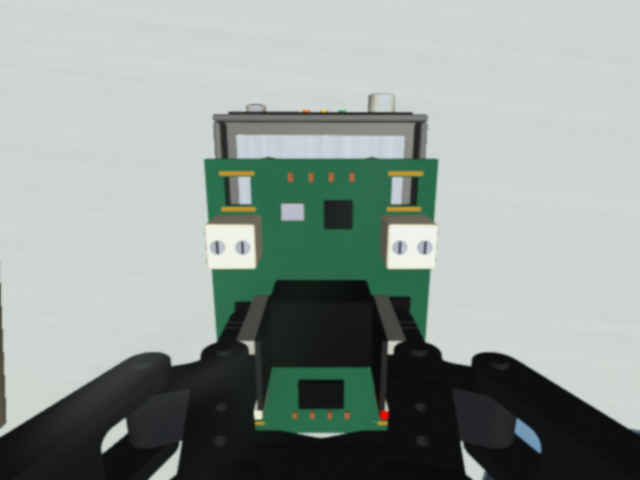

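```bash
python3 - <<'E'
from h import *;import pickle
s,w=pickle.load(open('w4.pkl','rb'));x=.055;y=.04
L=[(-x,-y,.003),(-x,y,.003),(-.0285,-.029,.02),(-.0285,.029,.02),(-.044,-.029,.003),(-.044,.029,.003)]
U=[(205,159),(437,159),(231,246),(411,246),(238,191),(405,191)]
p,r=fit(w,s,L,U,[.492,.2,.1,.11],True);print(p,r)
LF=[(x,-.029+0.0,.003)]
# full 6-dof
def W(q):return R.from_euler('ZYX',q[3:]).apply(np.array(L2))+q[:3]
L2=L+[(x,0,.003)];U2=U+[(320,433)]
f=least_squares(lambda q:(w2pix(w,W(q),s)-np.array(U2)).ravel(),[p[0],p[1],p[3],p[2],0,0])
print(f.x,f.fun.reshape(-1,2).round(1))
E
```

```text
[0.4910793  0.19844444 0.10482619 0.11130271] [[-0.1 -0.1]
 [ 0.4 -0.1]
 [ 0.   0.2]
 [ 0.4  0.2]
 [ 0.5 -0.2]
 [-1.2 -0.1]]
[ 0.49115327  0.19834616  0.11184228  0.10281113 -0.01010785 -0.00115523] [[-0.1 -0.3]
 [ 0.4  0.3]
 [-0.3 -0.2]
 [ 0.5  0.2]
 [ 0.4 -0.2]
 [-1.2  0.2]
 [ 0.5 -0. ]]
```

Request:
{"op": "move_arm", "data": {"series": [[-0.03,-0.01,0.3,0],[-0.03,-0.01,0.6,0],[-0.03,-0.01,0.8,0],[-0.03,-0.01,0.9,0],[-0.03,-0.01,0.93,0],[-0.03,-0.01,0.93,0],[-0.03,-0.01,0.93,0]]}}

```text
time_s: 6.4
ee_pos: [0.4945, 0.198, 0.0645]
ee_rot: [-0.051, 0.999, 0.0, 0.001]
ft_force: [-0.6, -0.0, -0.7]
width: 0.0331
finger_force: 31.4
```

Request:
{"op": "move_arm", "data": {"series": [[0,0,0.03,0],[0,0,0.05,0],[0,0,0.05,0],[0,0,0.05,0]]}}

```text
time_s: 6.9
ee_pos: [0.494, 0.1979, 0.0609]
ee_rot: [-0.051, 0.999, -0.0, -0.0]
ft_force: [1.2, -0.4, -2.3]
width: 0.0333
finger_force: 31.4
```

Request:
{"op": "move_arm", "data": {"series": [[0,0,0.02,0],[0,0,0.04,0],[0,0,0.04,0],[0,0,0.04,0]]}}

```text
time_s: 7.4
ee_pos: [0.494, 0.1979, 0.0585]
ee_rot: [-0.051, 0.999, -0.0, -0.0]
ft_force: [0.1, -0.4, -1.7]
width: 0.033
finger_force: 31.4
```

Request:
{"op": "move_arm", "data": {"series": [[0,0,0.02,0],[0,0,0.03,0],[0,0,0.03,0],[0,0,0.03,0]]}}

```text
time_s: 7.9
ee_pos: [0.4941, 0.1979, 0.0567]
ee_rot: [-0.051, 0.999, -0.0, 0.0]
ft_force: [0.3, -0.5, -1.8]
width: 0.0332
finger_force: 31.4
```

Request:
{"op": "move_arm", "data": {"series": [[0,0,0.02,0],[0,0,0.03,0],[0,0,0.03,0],[0,0,0.03,0]]}}

```text
time_s: 8.4
ee_pos: [0.4944, 0.198, 0.0561]
ee_rot: [-0.051, 0.999, 0.0, 0.001]
ft_force: [-2.1, -1.2, 6.6]
width: 0.0334
finger_force: 32.4
```

Request:
{"op": "move_arm", "data": {"series": [[0,0,-0.01,0],[0,0,-0.01,0],[0,0,-0.01,0],[0,0,-0.01,0],[0,0,-0.01,0],[0,0,-0.01,0],[0,0,-0.3,0],[0,0,-0.8,0],[-0.5,0,-1.4,0],[-0.5,0,-1.4,0],[-0.5,0,-1.4,0]], "claw": 80}}

```text
time_s: 9.78
ee_pos: [0.5232, 0.2007, 0.1382]
ee_rot: [-0.051, 0.999, -0.0, -0.001]
ft_force: [0.3, 0.2, -0.3]
width: 0.0799
finger_force: 0.0
```

```bash
python3 - <<'E'
from rig import robot
from h import *
s=robot.observe();w=robot.get_image('wrist');print(s['time_s'],s['ee_pos'],s['ee_rot'],s['ft_force'],s['width'])
import pickle;pickle.dump((s,w),open('w5.pkl','wb'))
cv2.imwrite('pics/w5.png',cv2.resize(w['frame'][60:360,160:480,::-1],None,fx=2,fy=2,interpolation=cv2.INTER_CUBIC))
E
```

```text
9.775 [0.52317293 0.20069771 0.1382067 ] [-5.10168011e-02  9.98697516e-01 -1.88254040e-04 -7.22676609e-04] [ 0.254882    0.15576851 -0.34677695] 0.07992087349942098
```

View pics/w5.png

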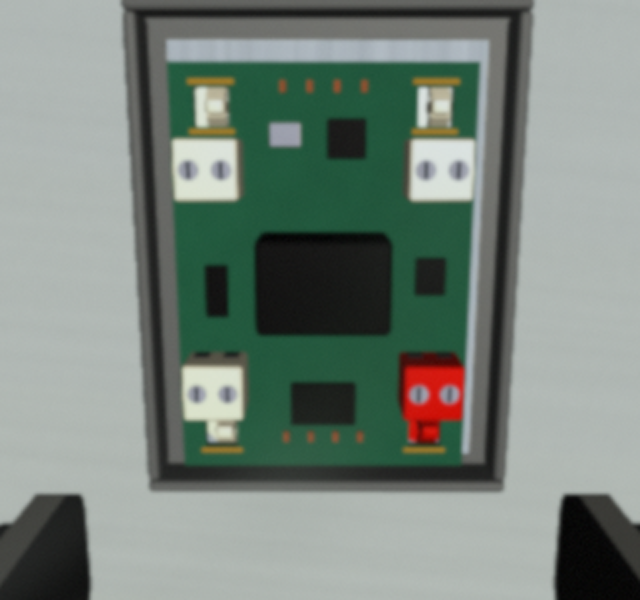

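```bash
python3 - <<'E'
from h import *;import pickle
s,w=pickle.load(open('w5.pkl','rb'));x=.055;y=.04
q=lambda L:np.array(L)/2+[160,60]
LB=[(-.0285,-.029,.02),(-.0285,.029,.02),(.0285,.029,.02),(.0285,-.029,.02)]
L=[(-x,-y,.003),(-x,y,.003),(x,y,.003),(x,-y,.003)]
B=q([(206,170),(441,170),(433,391),(214,392)]);C=q([(166,62),(480,63),(463,466),(184,466)])
for a in((LB,B),(L,C),(L+LB,np.r_[C,B])):p,r=fit(w,s,*a,[.492,.2,.1,.05],True);print(p,r.tolist())
c,n=np.cos(p[2]),np.sin(p[2])
yaw=2*.051
X=np.array([-np.cos(yaw),-np.sin(yaw)]);Y=np.array([-np.sin(yaw),np.cos(yaw)])
for k,(i,j,_) in zip('dcab',LB):
    t=np.array([p[0]+c*i-n*j,p[1]+n*i+c*j]);d=t-s['ee_pos'][:2]
    print(k,t.round(4),(d@X/.06).round(3),(d@Y/.06).round(3))
E
```

```text
[0.49303922 0.19697741 0.10463892 0.04657342] [[0.0, 0.1], [-0.1, -0.1], [0.1, 0.2], [-0.0, -0.2]]
[0.49318644 0.19695983 0.10379808 0.04957006] [[0.2, 0.1], [0.1, -0.4], [-0.6, 0.1], [0.3, 0.2]]
[0.49301373 0.19695814 0.10404771 0.04847963] [[0.5, -0.0], [-0.3, -0.6], [-0.8, -0.9], [0.6, -0.7], [-0.5, 0.1], [0.5, 0.0], [0.5, 1.2], [-0.6, 0.8]]
d [0.4677 0.1652] 0.98 -0.495
c [0.4617 0.2228] 0.982 0.472
a [0.5183 0.2288] 0.032 0.473
b [0.5244 0.1711] 0.03 -0.493
```

Request:
{"op": "move_arm", "data": {"series": [[0,0,0,0],[0,0,0,0],[0,0,0,0],[0,0,0,0],[0.03,0.49,0.0,0],[0.03,0.49,0.4,0],[0.03,0.49,0.8,0],[0.03,0.49,1.0,0],[0.03,0.49,1.05,0],[0.03,0.49,1.05,0]], "claw": 0}}

```text
time_s: 11.08
ee_pos: [0.5195, 0.2301, 0.0764]
ee_rot: [-0.051, 0.999, 0.0, 0.0]
ft_force: [0.1, 0.4, -0.6]
width: 0.0003
finger_force: 0.0
```

Request:
{"op": "move_arm", "data": {"series": [[0,0,0.03,0],[0,0,0.06,0],[0,0,0.08,0],[0,0,0.08,0]]}}

```text
time_s: 11.58
ee_pos: [0.519, 0.23, 0.0711]
ee_rot: [-0.051, 0.999, -0.0, -0.0]
ft_force: [0.2, 0.6, -0.3]
width: -0.0002
finger_force: 0.0
```

Request:
{"op": "move_arm", "data": {"series": [[0,0,0.01,0],[0,0,0.02,0],[0,0,0.02,0]]}}

```text
time_s: 11.95
ee_pos: [0.5191, 0.23, 0.0698]
ee_rot: [-0.051, 0.999, -0.0, -0.0]
ft_force: [0.7, 0.7, -0.1]
width: 0.0001
finger_force: 0.0
```

Request:
{"op": "move_arm", "data": {"series": [[0,0,0.01,0],[0,0,0.02,0],[0,0,0.02,0]]}}

```text
time_s: 12.32
ee_pos: [0.5193, 0.2301, 0.0691]
ee_rot: [-0.051, 0.999, 0.0, 0.0]
ft_force: [-1.0, 0.0, 2.2]
width: -0.0002
finger_force: 1.3
```

Request:
{"op": "move_arm", "data": {"series": [[0,0,0.01,0],[0,0,0.015,0],[0,0,0.015,0]]}}

```text
time_s: 12.7
ee_pos: [0.5195, 0.2303, 0.0686]
ee_rot: [-0.051, 0.999, 0.0, 0.001]
ft_force: [-1.3, 0.1, 5.4]
width: 0.0003
finger_force: 2.8
```

Request:
{"op": "move_arm", "data": {"series": [[0,0,0.01,0],[0,0,0.015,0],[0,0,0.015,0]]}}

```text
time_s: 13.08
ee_pos: [0.5197, 0.2305, 0.0682]
ee_rot: [-0.051, 0.999, 0.0, 0.001]
ft_force: [-1.0, 0.1, 7.5]
width: 0.0002
finger_force: 3.9
```

Request:
{"op": "move_arm", "data": {"series": [[0,0,0.01,0],[0,0,0.015,0],[0,0,0.015,0]]}}

```text
time_s: 13.45
ee_pos: [0.5198, 0.2306, 0.0677]
ee_rot: [-0.051, 0.999, 0.001, 0.001]
ft_force: [-2.1, 0.4, 9.5]
width: 0.0
finger_force: 4.7
```

Request:
{"op": "move_arm", "data": {"series": [[0,0,0.01,0],[0,0,0.015,0],[0,0,0.015,0]]}}

```text
time_s: 13.82
ee_pos: [0.5198, 0.2305, 0.0659]
ee_rot: [-0.051, 0.999, 0.0, 0.001]
ft_force: [1.6, -0.1, 0.8]
width: -0.0002
finger_force: 0.6
```

Request:
{"op": "move_arm", "data": {"series": [[0,0,0.01,0],[0,0,0.015,0],[0,0,0.015,0]]}}

```text
time_s: 14.2
ee_pos: [0.5199, 0.2308, 0.0649]
ee_rot: [-0.051, 0.999, 0.001, 0.001]
ft_force: [1.0, 2.3, 5.1]
width: 0.0002
finger_force: 2.7
```

Request:
{"op": "move_arm", "data": {"series": [[0,0,0.01,0],[0,0,0.015,0],[0,0,0.015,0]]}}

```text
time_s: 14.58
ee_pos: [0.5199, 0.231, 0.0641]
ee_rot: [-0.051, 0.999, 0.001, 0.001]
ft_force: [1.0, 1.8, 6.7]
width: -0.0003
finger_force: 3.3
```

Request:
{"op": "move_arm", "data": {"series": [[0,0,0.01,0],[0,0,0.015,0],[0,0,0.015,0]]}}

```text
time_s: 14.95
ee_pos: [0.52, 0.2311, 0.0639]
ee_rot: [-0.051, 0.999, 0.001, 0.001]
ft_force: [-0.5, 3.1, 10.7]
width: 0.0004
finger_force: 5.1
```

Request:
{"op": "move_arm", "data": {"series": [[0,0,0.01,0],[0,0,0.015,0],[0,0,0.015,0]]}}

```text
time_s: 15.32
ee_pos: [0.5201, 0.2311, 0.0637]
ee_rot: [-0.051, 0.999, 0.001, 0.001]
ft_force: [-2.7, 1.5, 14.3]
width: -0.0002
finger_force: 7.0
```

Request:
{"op": "move_arm", "data": {"series": [[0,0,0.005,0],[0,0,0.01,0],[0,0,0.01,0]]}}

```text
time_s: 15.7
ee_pos: [0.5201, 0.2311, 0.0637]
ee_rot: [-0.051, 0.999, 0.001, 0.002]
ft_force: [-3.4, 1.7, 16.9]
width: 0.0
finger_force: 8.3
```

Request:
{"op": "move_arm", "data": {"series": [[0,0,-0.15,0],[0,0,-0.35,0],[0,-0.5,-0.35,0],[0,-0.97,-0.35,0],[0,-0.97,-0.25,0],[0,-0.97,-0.17,0],[0,-0.97,-0.17,0]]}}

```text
time_s: 16.58
ee_pos: [0.5248, 0.1725, 0.0706]
ee_rot: [-0.051, 0.999, -0.0, -0.0]
ft_force: [0.7, 0.8, 0.6]
width: -0.0001
finger_force: 0.1
```

Request:
{"op": "move_arm", "data": {"series": [[0,0,0.02,0],[0,0,0.04,0],[0,0,0.04,0]]}}

```text
time_s: 16.95
ee_pos: [0.5252, 0.1726, 0.0695]
ee_rot: [-0.051, 0.999, 0.0, 0.0]
ft_force: [-1.3, -1.3, 4.9]
width: -0.0
finger_force: 2.5
```

Request:
{"op": "move_arm", "data": {"series": [[0,0,0.01,0],[0,0,0.02,0],[0,0,0.02,0]]}}

```text
time_s: 17.32
ee_pos: [0.5252, 0.1724, 0.0678]
ee_rot: [-0.051, 0.999, 0.0, 0.0]
ft_force: [0.7, -0.3, 0.6]
width: 0.0
finger_force: 0.2
```

Request:
{"op": "move_arm", "data": {"series": [[0,0,0.01,0],[0,0,0.02,0],[0,0,0.02,0]]}}

```text
time_s: 17.7
ee_pos: [0.5251, 0.1722, 0.0663]
ee_rot: [-0.051, 0.999, -0.0, 0.0]
ft_force: [-0.8, -0.5, 2.1]
width: 0.0002
finger_force: 1.4
```

Request:
{"op": "move_arm", "data": {"series": [[0,0,0.01,0],[0,0,0.015,0],[0,0,0.015,0]]}}

```text
time_s: 18.08
ee_pos: [0.5251, 0.172, 0.0654]
ee_rot: [-0.051, 0.999, -0.0, 0.0]
ft_force: [0.3, -1.5, 3.1]
width: 0.0
finger_force: 1.6
```

Request:
{"op": "move_arm", "data": {"series": [[0,0,0.01,0],[0,0,0.015,0],[0,0,0.015,0]]}}

```text
time_s: 18.45
ee_pos: [0.5247, 0.1725, 0.064]
ee_rot: [-0.051, 0.999, 0.0, -0.0]
ft_force: [0.2, 0.2, 0.6]
width: -0.0002
finger_force: 0.1
```

Request:
{"op": "move_arm", "data": {"series": [[0,0,0.01,0],[0,0,0.015,0],[0,0,0.015,0]]}}

```text
time_s: 18.82
ee_pos: [0.5248, 0.1724, 0.0638]
ee_rot: [-0.051, 0.999, 0.0, -0.0]
ft_force: [-1.0, -0.3, 2.2]
width: -0.0
finger_force: 1.6
```

Request:
{"op": "move_arm", "data": {"series": [[0,0,0.01,0],[0,0,0.015,0],[0,0,0.015,0]]}}

```text
time_s: 19.2
ee_pos: [0.5249, 0.1724, 0.0635]
ee_rot: [-0.051, 0.999, 0.0, 0.0]
ft_force: [-2.3, 0.2, 7.4]
width: 0.0001
finger_force: 3.8
```

Request:
{"op": "move_arm", "data": {"series": [[0,0,0.01,0],[0,0,0.015,0],[0,0,0.015,0]]}}

```text
time_s: 19.58
ee_pos: [0.5249, 0.1723, 0.0632]
ee_rot: [-0.051, 0.999, 0.0, 0.0]
ft_force: [-5.0, -0.9, 10.8]
width: -0.0001
finger_force: 5.6
```

Request:
{"op": "move_arm", "data": {"series": [[0,0,0.01,0],[0,0,0.015,0],[0,0,0.015,0]]}}

```text
time_s: 19.95
ee_pos: [0.5249, 0.1723, 0.0631]
ee_rot: [-0.051, 0.999, 0.0, 0.0]
ft_force: [-6.3, -1.1, 15.7]
width: 0.0002
finger_force: 7.8
```

Request:
{"op": "move_arm", "data": {"series": [[0,0,-0.15,0],[0,0,-0.35,0],[0.5,0,-0.35,0],[0.95,0,-0.35,0],[0.95,0,-0.25,0],[0.95,0,-0.2,0],[0.95,0,-0.2,0]]}}

```text
time_s: 20.82
ee_pos: [0.4693, 0.1664, 0.0726]
ee_rot: [-0.051, 0.999, -0.0, 0.0]
ft_force: [-0.0, -0.3, -0.2]
width: -0.0001
finger_force: 0.0
```

Request:
{"op": "move_arm", "data": {"series": [[0,0,0.02,0],[0,0,0.04,0],[0,0,0.04,0]]}}

```text
time_s: 21.2
ee_pos: [0.4684, 0.1663, 0.0704]
ee_rot: [-0.051, 0.999, -0.0, -0.0]
ft_force: [0.5, -0.2, -0.4]
width: 0.0
finger_force: 0.0
```

Request:
{"op": "move_arm", "data": {"series": [[0,0,0.01,0],[0,0,0.02,0],[0,0,0.02,0]]}}

```text
time_s: 21.58
ee_pos: [0.4683, 0.1663, 0.0693]
ee_rot: [-0.051, 0.999, 0.0, -0.0]
ft_force: [1.4, 0.2, -0.1]
width: -0.0
finger_force: 0.0
```

Request:
{"op": "move_arm", "data": {"series": [[0,0,0.01,0],[0,0,0.02,0],[0,0,0.02,0]]}}

```text
time_s: 21.95
ee_pos: [0.4684, 0.1663, 0.0683]
ee_rot: [-0.051, 0.999, -0.0, 0.0]
ft_force: [-0.5, -1.0, 2.5]
width: 0.0001
finger_force: 1.2
```

Request:
{"op": "move_arm", "data": {"series": [[0,0,0.01,0],[0,0,0.015,0],[0,0,0.015,0]]}}

```text
time_s: 22.32
ee_pos: [0.4683, 0.1662, 0.0677]
ee_rot: [-0.051, 0.999, -0.0, 0.0]
ft_force: [-2.2, -0.9, 6.6]
width: -0.0
finger_force: 3.1
```

Request:
{"op": "move_arm", "data": {"series": [[0,0,0.01,0],[0,0,0.015,0],[0,0,0.015,0]]}}

```text
time_s: 22.7
ee_pos: [0.4683, 0.1662, 0.0674]
ee_rot: [-0.051, 0.999, -0.0, 0.0]
ft_force: [-3.2, -0.9, 10.1]
width: 0.0004
finger_force: 5.0
```

Request:
{"op": "move_arm", "data": {"series": [[0,0,0.01,0],[0,0,0.015,0],[0,0,0.015,0]]}}

```text
time_s: 23.08
ee_pos: [0.4682, 0.1661, 0.0668]
ee_rot: [-0.051, 0.999, -0.0, 0.0]
ft_force: [-3.9, -1.4, 13.6]
width: 0.0003
finger_force: 6.3
```

Request:
{"op": "move_arm", "data": {"series": [[0,0,0.01,0],[0,0,0.015,0],[0,0,0.015,0]]}}

```text
time_s: 23.45
ee_pos: [0.4681, 0.1661, 0.0663]
ee_rot: [-0.051, 0.999, -0.0, 0.0]
ft_force: [-4.8, -2.1, 15.7]
width: -0.0001
finger_force: 7.9
```

Request:
{"op": "move_arm", "data": {"series": [[0,0,0.005,0],[0,0,0.01,0],[0,0,0.01,0]]}}

```text
time_s: 23.82
ee_pos: [0.4681, 0.1662, 0.0661]
ee_rot: [-0.051, 0.999, 0.0, 0.0]
ft_force: [-5.8, -2.3, 18.7]
width: 0.0002
finger_force: 9.5
```

Request:
{"op": "move_arm", "data": {"series": [[0,0,0.005,0],[0,0,0.008,0],[0,0,0.008,0]]}}

```text
time_s: 24.2
ee_pos: [0.4675, 0.1661, 0.0645]
ee_rot: [-0.051, 0.999, 0.0, -0.0]
ft_force: [-5.0, -1.7, 7.5]
width: 0.0002
finger_force: 3.6
```

Clicked at about 19 N. Settle d, then on to c.

Request:
{"op": "move_arm", "data": {"series": [[0,0,0.01,0],[0,0,0.015,0],[0,0,0.015,0]]}}

```text
time_s: 24.58
ee_pos: [0.4676, 0.1661, 0.0631]
ee_rot: [-0.051, 0.999, -0.0, -0.001]
ft_force: [-3.6, -1.7, 8.5]
width: -0.0002
finger_force: 4.1
```

Request:
{"op": "move_arm", "data": {"series": [[0,0,0.005,0],[0,0,0.01,0],[0,0,0.01,0]]}}

```text
time_s: 24.95
ee_pos: [0.4674, 0.1661, 0.0622]
ee_rot: [-0.051, 0.999, -0.0, -0.001]
ft_force: [-3.4, -2.1, 6.8]
width: 0.0003
finger_force: 3.1
```

Request:
{"op": "move_arm", "data": {"series": [[0,0,0.01,0],[0,0,0.015,0],[0,0,0.015,0]]}}

```text
time_s: 25.32
ee_pos: [0.4673, 0.1661, 0.0613]
ee_rot: [-0.051, 0.999, -0.0, -0.001]
ft_force: [-3.6, -1.4, 7.9]
width: 0.0
finger_force: 3.7
```

Request:
{"op": "move_arm", "data": {"series": [[0,0,0.005,0],[0,0,0.01,0],[0,0,0.01,0]]}}

```text
time_s: 25.7
ee_pos: [0.4673, 0.1662, 0.0612]
ee_rot: [-0.051, 0.999, 0.0, -0.001]
ft_force: [-5.7, -1.5, 10.3]
width: 0.0005
finger_force: 5.6
```

Request:
{"op": "move_arm", "data": {"series": [[0,0,0.005,0],[0,0,0.01,0],[0,0,0.01,0]]}}

```text
time_s: 26.08
ee_pos: [0.4672, 0.1662, 0.0612]
ee_rot: [-0.051, 0.999, 0.0, -0.001]
ft_force: [-7.7, -2.2, 14.6]
width: -0.0001
finger_force: 7.4
```

Request:
{"op": "move_arm", "data": {"series": [[0,0,-0.15,0],[0,0,-0.35,0],[0,0.5,-0.35,0],[0,0.97,-0.35,0],[0,0.97,-0.25,0],[0,0.97,-0.22,0],[0,0.97,-0.22,0]]}}

```text
time_s: 26.95
ee_pos: [0.4621, 0.2233, 0.0727]
ee_rot: [-0.051, 0.999, -0.0, -0.001]
ft_force: [0.9, 0.1, 0.6]
width: 0.0004
finger_force: 0.0
```

Request:
{"op": "move_arm", "data": {"series": [[0,0,0.02,0],[0,0,0.04,0],[0,0,0.04,0]]}}

```text
time_s: 27.32
ee_pos: [0.4624, 0.224, 0.0706]
ee_rot: [-0.051, 0.999, -0.0, -0.0]
ft_force: [-0.0, -0.6, -0.4]
width: -0.0005
finger_force: 0.0
```

Request:
{"op": "move_arm", "data": {"series": [[0,0,0.01,0],[0,0,0.02,0],[0,0,0.02,0]]}}

```text
time_s: 27.7
ee_pos: [0.4623, 0.2242, 0.0694]
ee_rot: [-0.051, 0.999, -0.0, -0.0]
ft_force: [-0.5, -0.9, 0.4]
width: 0.0002
finger_force: 0.0
```

Request:
{"op": "move_arm", "data": {"series": [[0,0,0.01,0],[0,0,0.02,0],[0,0,0.02,0]]}}

```text
time_s: 28.08
ee_pos: [0.4624, 0.2242, 0.0682]
ee_rot: [-0.051, 0.999, -0.0, -0.0]
ft_force: [-0.4, -0.5, 0.6]
width: -0.0001
finger_force: 0.0
```

Request:
{"op": "move_arm", "data": {"series": [[0,0,0.01,0],[0,0,0.015,0],[0,0,0.015,0]]}}

```text
time_s: 28.45
ee_pos: [0.4624, 0.2242, 0.0673]
ee_rot: [-0.051, 0.999, -0.0, -0.0]
ft_force: [0.3, 0.4, 0.2]
width: 0.0
finger_force: 0.0
```

Request:
{"op": "move_arm", "data": {"series": [[0,0,0.01,0],[0,0,0.015,0],[0,0,0.015,0]]}}

```text
time_s: 28.82
ee_pos: [0.4624, 0.2242, 0.0664]
ee_rot: [-0.051, 0.999, -0.0, -0.0]
ft_force: [0.2, -0.5, 0.2]
width: -0.0
finger_force: 0.0
```

Request:
{"op": "move_arm", "data": {"series": [[0,0,0.01,0],[0,0,0.015,0],[0,0,0.015,0]]}}

```text
time_s: 29.2
ee_pos: [0.4624, 0.2242, 0.0655]
ee_rot: [-0.051, 0.999, -0.0, -0.0]
ft_force: [0.5, -0.2, 0.4]
width: -0.0
finger_force: 0.0
```

Request:
{"op": "move_arm", "data": {"series": [[0,0,0.01,0],[0,0,0.015,0],[0,0,0.015,0]]}}

```text
time_s: 29.58
ee_pos: [0.4624, 0.2242, 0.0646]
ee_rot: [-0.051, 0.999, -0.0, -0.0]
ft_force: [0.4, -0.6, 0.3]
width: -0.0003
finger_force: 0.0
```

Request:
{"op": "move_arm", "data": {"series": [[0,0,0.01,0],[0,0,0.015,0],[0,0,0.015,0]]}}

```text
time_s: 29.95
ee_pos: [0.4624, 0.2242, 0.0637]
ee_rot: [-0.051, 0.999, -0.0, -0.0]
ft_force: [0.4, -0.2, -0.2]
width: 0.0003
finger_force: 0.0
```

Request:
{"op": "move_arm", "data": {"series": [[0,0,0.01,0],[0,0,0.015,0],[0,0,0.015,0]]}}

```text
time_s: 30.32
ee_pos: [0.4624, 0.2242, 0.0628]
ee_rot: [-0.051, 0.999, -0.0, -0.0]
ft_force: [-0.4, -0.4, 0.7]
width: -0.0001
finger_force: 0.0
```

Request:
{"op": "move_arm", "data": {"series": [[0,0,0.01,0],[0,0,0.015,0],[0,0,0.015,0]]}}

```text
time_s: 30.7
ee_pos: [0.4625, 0.2243, 0.0621]
ee_rot: [-0.051, 0.999, 0.0, 0.0]
ft_force: [-0.9, -0.0, 1.5]
width: 0.0001
finger_force: 1.1
```

Request:
{"op": "move_arm", "data": {"series": [[0,0,0.01,0],[0,0,0.015,0],[0,0,0.015,0]]}}

```text
time_s: 31.08
ee_pos: [0.4625, 0.2245, 0.0614]
ee_rot: [-0.051, 0.999, 0.0, 0.0]
ft_force: [-0.7, 1.8, 5.3]
width: 0.0004
finger_force: 2.5
```

Request:
{"op": "move_arm", "data": {"series": [[0,0,0.01,0],[0,0,0.015,0],[0,0,0.015,0]]}}

```text
time_s: 31.45
ee_pos: [0.4625, 0.2245, 0.0613]
ee_rot: [-0.051, 0.999, 0.0, 0.0]
ft_force: [-2.6, -0.6, 10.3]
width: 0.0003
finger_force: 5.2
```

Request:
{"op": "move_arm", "data": {"series": [[0,0,0.01,0],[0,0,0.015,0],[0,0,0.015,0]]}}

```text
time_s: 31.82
ee_pos: [0.4625, 0.2245, 0.0612]
ee_rot: [-0.051, 0.999, 0.0, 0.001]
ft_force: [-4.7, -1.6, 15.7]
width: 0.0003
finger_force: 7.8
```

Request:
{"op": "move_arm", "data": {"series": [[0,0,-0.15,0],[0,0,-0.35,0],[-0.5,0,-0.35,0],[-0.95,0,-0.35,0],[-0.95,0,-0.25,0],[-0.95,0,-0.15,0],[-0.95,0,-0.1,0],[-0.95,0,-0.1,0]]}}

```text
time_s: 32.83
ee_pos: [0.518, 0.2298, 0.0648]
ee_rot: [-0.051, 0.999, -0.0, -0.001]
ft_force: [1.2, -0.1, -0.4]
width: -0.0002
finger_force: 0.0
```

Request:
{"op": "move_arm", "data": {"series": [[0,0,0.01,0],[0,0,0.02,0],[0,0,0.02,0]]}}

```text
time_s: 33.2
ee_pos: [0.5192, 0.2301, 0.0642]
ee_rot: [-0.051, 0.999, 0.0, 0.0]
ft_force: [0.1, -0.0, 0.3]
width: 0.0004
finger_force: 0.0
```

Request:
{"op": "move_arm", "data": {"series": [[0,0,0.01,0],[0,0,0.02,0],[0,0,0.02,0]]}}

```text
time_s: 33.58
ee_pos: [0.5191, 0.23, 0.0627]
ee_rot: [-0.051, 0.999, -0.0, -0.0]
ft_force: [-0.5, -0.0, 0.6]
width: 0.0003
finger_force: 0.0
```

Request:
{"op": "move_arm", "data": {"series": [[0,0,0.01,0],[0,0,0.02,0],[0,0,0.02,0]]}}

```text
time_s: 33.95
ee_pos: [0.5193, 0.2302, 0.0619]
ee_rot: [-0.051, 0.999, 0.0, 0.0]
ft_force: [-0.4, 0.5, 1.4]
width: 0.0003
finger_force: 1.1
```

Request:
{"op": "move_arm", "data": {"series": [[0,0,0.01,0],[0,0,0.015,0],[0,0,0.015,0]]}}

```text
time_s: 34.33
ee_pos: [0.5193, 0.2302, 0.0615]
ee_rot: [-0.051, 0.999, 0.0, 0.0]
ft_force: [-1.3, 0.3, 5.6]
width: 0.0
finger_force: 2.7
```

Request:
{"op": "move_arm", "data": {"series": [[0,0,0.01,0],[0,0,0.015,0],[0,0,0.015,0]]}}

```text
time_s: 34.7
ee_pos: [0.5193, 0.2303, 0.0613]
ee_rot: [-0.051, 0.999, 0.0, 0.001]
ft_force: [-3.0, -0.9, 9.0]
width: 0.0003
finger_force: 4.9
```

Request:
{"op": "move_arm", "data": {"series": [[0,0,-0.15,0],[0,0,-0.35,0],[0,-0.5,-0.35,0],[0,-0.97,-0.35,0],[0,-0.97,-0.2,0],[0,-0.97,-0.1,0],[0,-0.97,-0.08,0],[0,-0.97,-0.08,0]]}}

```text
time_s: 35.7
ee_pos: [0.5248, 0.1728, 0.0644]
ee_rot: [-0.052, 0.999, -0.0, -0.0]
ft_force: [-0.4, -0.2, 0.2]
width: -0.0
finger_force: 0.0
```

Request:
{"op": "move_arm", "data": {"series": [[0,0,0.01,0],[0,0,0.02,0],[0,0,0.02,0]]}}

```text
time_s: 36.08
ee_pos: [0.5251, 0.1722, 0.0635]
ee_rot: [-0.051, 0.999, 0.0, 0.0]
ft_force: [-0.6, -0.4, -0.0]
width: 0.0001
finger_force: 0.0
```

Request:
{"op": "move_arm", "data": {"series": [[0,0,0.01,0],[0,0,0.02,0],[0,0,0.02,0]]}}

```text
time_s: 36.45
ee_pos: [0.5251, 0.1721, 0.0624]
ee_rot: [-0.051, 0.999, 0.0, 0.0]
ft_force: [0.3, -1.1, 2.5]
width: 0.0
finger_force: 0.8
```

Request:
{"op": "move_arm", "data": {"series": [[0,0,0.01,0],[0,0,0.02,0],[0,0,0.02,0]]}}

```text
time_s: 36.83
ee_pos: [0.5253, 0.172, 0.0614]
ee_rot: [-0.051, 0.999, -0.0, 0.0]
ft_force: [-0.9, -1.1, 4.6]
width: 0.0
finger_force: 2.2
```

Request:
{"op": "move_arm", "data": {"series": [[0,0,0.01,0],[0,0,0.015,0],[0,0,0.015,0]]}}

```text
time_s: 37.2
ee_pos: [0.5253, 0.172, 0.0613]
ee_rot: [-0.051, 0.999, -0.0, 0.001]
ft_force: [-2.6, -2.2, 10.0]
width: -0.0005
finger_force: 4.8
```

Request:
{"op": "move_arm", "data": {"series": [[0,0,-0.3,0],[0,0.2,-0.9,0],[0,0.48,-1.4,0],[0,0.48,-1.4,0],[0,0.48,-1.4,0],[0,0.48,-1.4,0]]}}

```text
time_s: 37.95
ee_pos: [0.5211, 0.2, 0.1425]
ee_rot: [-0.051, 0.999, -0.001, -0.002]
ft_force: [-0.6, 0.3, 0.3]
width: 0.0001
finger_force: 0.0
```

```bash
python3 - <<'E'
from rig import robot
from h import *
s=robot.observe();w=robot.get_image('wrist');print(s['time_s'],s['ee_pos'],s['ee_rot'],s['ft_force'],s['width'])
import pickle;pickle.dump((s,w),open('w6.pkl','wb'))
cv2.imwrite('pics/w6.png',cv2.resize(w['frame'][60:360,160:480,::-1],None,fx=2,fy=2,interpolation=cv2.INTER_CUBIC))
E
```

```text
37.95 [0.52111233 0.20002677 0.14245945] [-5.08211332e-02  9.98706483e-01 -5.07209372e-04 -1.52159792e-03] [-0.61124935  0.27187646  0.25188405] 0.0001281627373507836
```

View pics/w6.png

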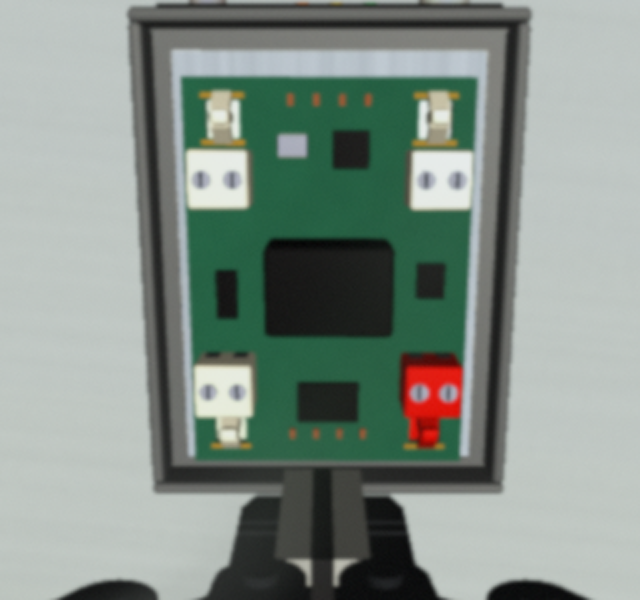

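```bash
python3 -c "
from rig import robot
print(robot.close_job())"
```

```text
the job is handed in; nothing more can be done
None
```

The board is in the box with the red corner on the red standoff. By press force and the final picture all four corners are down and clicked, the highest force reading at a block was about 19 N, and I handed the job in at about 38 s; the hand-in gave no verdict.

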